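# Tilt the tablet, then raise and hold the telescopic stand

## Task

Get the tablet stand ready for cooking: first push the top edge of the tablet back until it leans back 25 degrees from upright, with the mast still down. Then squeeze in the release button on the side of the grip at the mast's top and, keeping it squeezed, pull the mast straight up past its first stop to the second and last one. Finish while still holding the grip with the button squeezed in, so that your hand alone keeps the mast fully up and the tablet at its lean while I tighten the collar; do not disturb the jars, mill and box standing around.

Things in the scene. Friction and masses are not known exactly. Their poses are not given: they have to be found in the camera images.
- stand: Tablet stand, fixed to the worktop: grey round foot 150 mm across, 26 mm high, upright aluminium tube 34 mm across, black collar 42 mm across up to z 158 mm. Origin: centre of the foot's underside; z along the mast's axis; -x is the front, to which the tablet faces; -y is the side with the button. Position and yaw vary, the front roughly towards the robot. A wall shelf hangs behind to the left.
- grip (a point): Centre of the black grip block on the mast, 225 mm above the worktop with the mast down; axes of the stand. Block 26 mm (x) by 30 mm (y) by 48 mm high. The grey button plate, 18 mm (x) by 32 mm high, stands 7 mm proud of its -y side at this height: 37 mm over both along y, 31 mm with the button in. Its other side is rigid, so closing a gripper along stand y squeezes the button in.
- release (a joint): Release button travel in m: 0 out, 0.006 fully in, moving along stand +y. A spring resists with 2 N at first, 6 N fully in, and pushes it out when let go. From 0.004 on the latch is open and the mast can slide; otherwise the latch blocks the mast at each stop.
- mast (a joint): Height in m by which the mast is drawn out: 0 down and latched (its start), 0.045 first stop, 0.090 second stop (hard end 0.5 mm further). With the button in it slides past the first stop without halting. Mast with tablet weighs about 0.5 kg and rubs with 1.5 N: unlatched and let go, it sinks.
- panel (a joint): The tablet's tilt in rad: 0 upright, positive leaning back (the top edge towards the mast), negative leaning forward; 25 degrees is 0.436. Range -0.45 to 0.9; a stiff hinge (about 0.12 N m) keeps it where it is left. It starts leaning forward by 0.05 to 0.35.
- panel_hinge (a point): Tilt axis of the tablet, along stand y: 80 mm in front of the mast's axis, 175 mm above the worktop with the mast down.
- panel_top (a point): Middle of the top edge on the screen side of the tablet, 65 mm above and 17 mm in front of the tilt axis when upright. The tablet is a plate 190 mm wide, 130 mm high, 9 mm thick, with a black screen, carried at its middle; it turns with the tilt and rises with the mast.
- honey_jar: Bystander: jar 64 mm across, 84 mm high, beside the stand on its +y side. Origin: centre of its underside.
- tea_box: Bystander: box 123 x 69 x 104 mm high behind the stand. Origin: centre of its underside.
- pepper_mill: Bystander: wooden mill 58 mm across, 170 mm high, to the left of the tablet. Origin: centre of its underside.
- spice_a: Bystander: spice jar 45 mm across, 106 mm high, to the right of the stand. Origin: centre of its underside.
- spice_b: Bystander: spice jar 47 mm across, 98 mm high, near the robot. Origin: centre of its underside.

How it is judged:
By the outcome, as a careful person would: the job done as asked, in the order asked, and still so for the second after the job is handed in, while the arm keeps its last pose, push and grip.
It also fails if it takes over 54 s, if anything falls off the work surface, if the arm or the gripper's body presses on something with over 40 N, if the wrist force passes 120 N, or if a joint passes its speed limit or range.

## Robot

A 6-joint arm with a two-finger parallel gripper is mounted at the origin on a cart in front of the work surface, level with it; the furniture and walls round the work are solid. World frame = base frame: x ahead of the robot, y to its left, z up, the work surface at z = 0. Lengths are in mm, angles in rad, forces in N, time in s.
With the tool pointing down it reaches from about 350 to 775 mm from the base axis. Payload 7.3 kg.
Tool frame: the origin (TCP) lies midway between the tips of the shut fingers; the grasp point (between the pads) lies 19 mm behind it; z points along the fingers, y is the line along which they close (so a half turn about z gives the same grasp; the last joint's range is limited). The gripper opens to 92 mm and grips with 3 to 60 N. Pads are 19 mm wide; open, the fingers measure 130 mm over their backs; the gripper's body (75 mm by 190 mm) begins 47 mm behind the grasp point.
Start: joints at [-1.28, 0.342, 1.524, -0, 1.275, -0.146], TCP at [222.121, -475.718, 226.741] pointing down, gripper open.
Joint ranges: [-2.53, 2.53], [-0.77, 2.02], [0.04, 2.7], [-1, 4.14], [0.28, 2.66], [-3.11, 3.11]. Speed limits (rad/s): [2.57, 2.57, 3.14, 3.14, 3.14, 3.14].

## Interface

Orientations are given as [roll, pitch, yaw] about the fixed x, y, z axes, in that order (R = Rz(yaw) Ry(pitch) Rx(roll)).
In Python, from plant import readout, vision, order, models gives the robot as it stands. The module is installed in compiled form; this text tells all that it offers.
- The arm moves only by the tool step_arm, never from a script. Its argument "series" is text: rows parted by semicolons, each of 7 numbers parted by spaces: the gripper's target within -1 to 1 (shut at 1, half-way at 0, fully open at -1), then the shift along the tool's x, y, z each as a share of 80 mm, from -1 to 1, then the turn, a rotation vector about the tool's x, y, z each as a share of 2 pi rad, from -1 to 1. In form: jaw x y z ax ay az; .... A call has 1 to 20 rows; each row is the pose to reach, as a shift and turn from the pose commanded when the call began, along the tool's axes at that moment, turning the shorter way round; what a row does not reach only later rows make up. A row lasts 1/10 s, in which the tool goes at most 50 mm and 8.59 degrees, less where a joint would pass 70% of its speed; a pose out of reach is approached as far as the arm can. A call with a number of a shift or a turn outside -1 to 1 is refused whole. A call with a gripper value outside its range is refused whole. The fingers move at their own pace and stop on an object; the grip force is fixed at half the most. Time passes only in rows, so rows that repeat a pose let the fingers close. It gives the time, the measured TCP pose, the force, the opening and the grip force at its end, in the units of the state.
- readout.get_obs(): the state, without advancing time (a new reading comes with each control period).
- vision.capture(name): name is "scene" or "top" or "wrist"; returns a dict with "frame" (420x560x3 uint8, red, green, blue), "depth" (420x560 float32, mm along the optical axis (not along the pixel's ray), 0 where there is no reading), "fovy" (degrees; the focal length in pixels is half the picture's height over the tangent of half this angle, whatever the lens; pixels are square), "cx", "cy" (the principal point, pixels), "k1" (the pictures are not rectified: a ray, as slopes to the right and down, at radius r is drawn at 1 + k1 r^2 times it, then the intrinsics apply), "rvec" (rotation vector, rad) and "tvec" (3), from world to camera coordinates, as OpenCV has them; the wrist camera has in their place "mount" (4x4, takes a point from camera to tool coordinates, whose origin is the TCP and whose axes are the flange's). Camera axes: x right, y down, z forward; pixel columns grow to the right and rows downward; lengths in mm; the calibration is good to about 2 mm. A picture is of the moment at which its call begins: read the wrist's pose just before it.
- order.close_job(): hands the job in; it is judged then, once.
Trained networks look in a picture, given as the dict that the camera call returned (one of the last four; its "shot" number tells which), for a name from the list of things; names that differ only in an ending like _2 or _b are one class to them, and where a whole thing is asked for, a point or a joint stands for the part that bears it (a point fixed in the world has none). Each returns a list of dicts, best first, with "p" (0 to 1); they miss things now and then, are a little off and sometimes report something else, mostly with a low value. They report only what shows in the picture. A call takes as long as a camera call.
- models.look_for(picture, thing): "position" ([column, row] in pixels, amid what is visible of it).
- models.pinpoint(picture, thing): "position" ([column, row] in pixels: a listed point, or the origin of a listed thing).
The state is a dict: "time": time; "joint_positions": joint angles; "dq": joint speeds; "tau": joint torques, N m; "tool_pos": TCP position; "tcp_rot": TCP orientation; "contact_force": force on the tool from outside, world axes, zero at the start; "moment": the same for the moment, N m; "grip_width": finger opening in mm; "finger_force": force on a finger pad.
Only numpy, scipy, OpenCV 4.12 (cv2) and the standard library are available. Lean on these libraries where they do the work, as an engineer would, in place of code of your own. Each camera call takes 0.05 s, during which the arm holds its last target. There are 200 camera calls.

## Working session

There is one attempt and no reset: what is moved stays moved. The work goes in short steps, Python scripts to look and compute and a tool call to move; the robot and the scene stay as the last step left them, time stands still between calls to the robot, and variables do not carry over. Pictures are saved under pics/ and viewed, at most 10 in all, crops included, and the job is handed in when it is done.

Besides the shell and the picture viewer there is one more tool, called by a JSON object that holds its "op" and its "data", one argument or row to a line. step_arm: Moves the arm, as the interface text tells. Shift numbers are shares of 80 mm and turn numbers shares of 2 pi rad, none past 1 either way. Its arguments: {"type":"object","properties":{"series":{"type":"string"}},"required":["series"]}

```bash
mkdir -p pics
cat > h.py <<'E'
import numpy as np, cv2
from scipy.spatial.transform import Rotation as R
from plant import readout, vision, order, models
def K(c):
    h=c["frame"].shape[0]; f=h/2/np.tan(np.radians(c["fovy"])/2); return f
def ext(c,obs=None):
    if "mount" in c:
        T=np.eye(4);T[:3,:3]=R.from_euler('xyz',obs["tcp_rot"]).as_matrix();T[:3,3]=obs["tool_pos"]
        return T@np.array(c["mount"])
    T=np.eye(4);T[:3,:3]=cv2.Rodrigues(np.array(c["rvec"],float))[0];T[:3,3]=np.ravel(c["tvec"])
    return np.linalg.inv(T)
def ray(c,uv):
    f=K(c); d=(np.atleast_2d(uv).astype(float)-[c["cx"],c["cy"]])/f; s=d.copy()
    for _ in range(20): s=d/(1+c["k1"]*(s**2).sum(1,keepdims=True))
    return np.c_[s,np.ones(len(s))]
def pt(c,uv,T):  # via depth
    uv=np.atleast_2d(uv); r=ray(c,uv); z=np.array([np.median(c["depth"][int(v)-1:int(v)+2,int(u)-1:int(u)+2]) for u,v in uv])
    return (r*z[:,None])@T[:3,:3].T+T[:3,3]
def atz(c,uv,T,z):
    d=ray(c,uv)@T[:3,:3].T; o=T[:3,3]; return o+d*((z-o[2])/d[:,2])[:,None]
def cloud(c,T):
    h,w=c["depth"].shape; v,u=np.mgrid[:h,:w]; uv=np.c_[u.ravel(),v.ravel()]
    return ((ray(c,uv)*c["depth"].ravel()[:,None])@T[:3,:3].T+T[:3,3]).reshape(h,w,3)
def save(c,n): cv2.imwrite("pics/"+n,c["frame"][:,:,::-1])
E
cat > a.py <<'E'
from h import *
np.set_printoptions(precision=1,suppress=True)
for n in ["scene","top"]:
    c=vision.capture(n);save(c,n+"0.png");T=ext(c)
    print(n,T[:3,3])
    for t,z in [("stand",0),("grip",225),("panel_hinge",175),("panel_top",None),("honey_jar",0),("tea_box",0),("pepper_mill",0),("spice_a",0),("spice_b",0)]:
        for m in models.pinpoint(c,t)[:2]:
            p=m["position"]; print(t,round(m["p"],2),np.round(p),"depth",pt(c,p,T)[0], "z" if z is not None else "", atz(c,p,T,z)[0] if z is not None else "")
    np.save(n+"0.npy",cloud(c,T))
E
python3 a.py
```

```text
scene [431.  486.9 628.8]
grip 0.69 [275. 171.] depth [ 528.3 -290.8  239.9] z [ 532.1 -320.6  225. ]
panel_hinge 0.66 [305. 212.] depth [ 466.6 -215.8  200.8] z [ 468.8 -258.2  175. ]
panel_top 0.6 [319. 194.] depth [ 444.  -230.8  230.3]  
honey_jar 0.69 [215. 296.] depth [ 633.9 -174.6   25.1] z [ 642.3 -202.1    0. ]
tea_box 0.8 [224. 238.] depth [ 646.1 -331.3   51.7] z [ 665.4 -404.7    0. ]
tea_box 0.65 [305. 211.] depth [ 466.3 -216.4  201.7] z [ 483.1 -548.5    0. ]
pepper_mill 0.67 [324. 366.] depth [418.1 -15.9  36.1] z [417.3 -46.5   0. ]
spice_a 0.98 [368. 313.] depth [ 339.9 -168.7   15.5] z [ 337.6 -185.3    0. ]
spice_a 0.59 [268. 225.] depth [ 544.1 -300.3  113.1] z [ 568.9 -472.9    0. ]
spice_b 0.98 [368. 313.] depth [ 339.9 -168.7   15.5] z [ 337.6 -185.3    0. ]
spice_b 0.59 [268. 225.] depth [ 544.1 -300.3  113.1] z [ 568.9 -472.9    0. ]
top [ 262.1 -262.  1337.8]
grip 0.84 [309. 208.] depth [ 519.1 -309.7  249.5] z [ 524.9 -310.7  225. ]
grip 0.71 [251. 294.] depth [ 324.7 -205.2   99.3] z [ 318.3 -211.   225. ]
panel_hinge 0.97 [282. 234.] depth [ 465.2 -260.1  181.4] z [ 466.3 -260.1  175. ]
panel_top 0.83 [269. 239.] depth [ 442.4 -232.3  229.1]  
honey_jar 0.88 [271. 186.] depth [ 603.8 -214.9   80.6] z [ 625.7 -211.9    0. ]
tea_box 0.81 [341. 184.] depth [ 629.3 -389.   100.3] z [ 659.1 -399.3    0. ]
pepper_mill 0.65 [195. 251.] depth [402.8 -61.8 145. ] z [420.  -37.4   0. ]
spice_a 0.8 [251. 295.] depth [ 322.7 -204.5   98.9] z [ 327.5 -199.9    0. ]
spice_a 0.76 [361. 222.] depth [ 545.2 -454.8   69. ] z [ 560.6 -465.2    0. ]
spice_b 0.8 [251. 295.] depth [ 322.7 -204.5   98.9] z [ 327.5 -199.9    0. ]
spice_b 0.76 [361. 222.] depth [ 545.2 -454.8   69. ] z [ 560.6 -465.2    0. ]
```

View pics/top0.png

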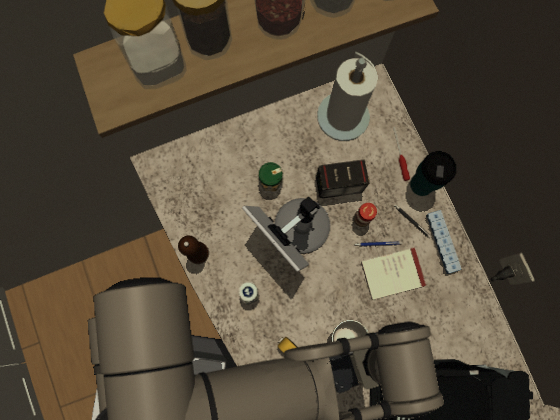

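View pics/scene0.png

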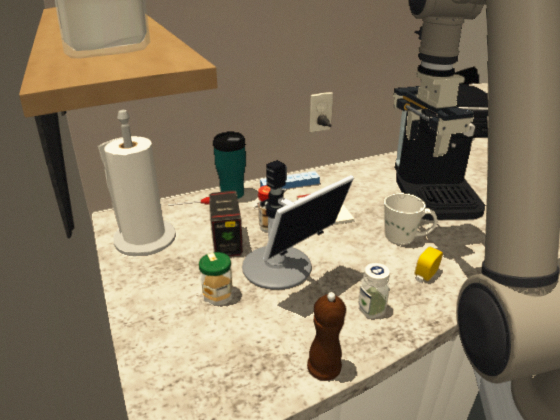

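Run:
```python
from h import *
np.set_printoptions(precision=1,suppress=True)
P=np.load("top0.npy");S=np.load("scene0.npy")
# grip block top z~249, near (525,-311)
for n,C in (("top",P),("scene",S)):
    p=C.reshape(-1,3); m=(np.hypot(p[:,0]-523,p[:,1]+310)<35)&(p[:,2]>170)
    q=p[m]; print(n,len(q),q.min(0),q.max(0))
    t=q[q[:,2]>244]; 
    if len(t)>5: print(" grip top",len(t),t.mean(0),cv2.minAreaRect(t[:,:2].astype(np.float32)))
    # tablet
    m=(np.hypot(p[:,0]-450,p[:,1]+245)<115)&(p[:,2]>125)&(np.hypot(p[:,0]-523,p[:,1]+310)>38)
    q=p[m]; print(" tablet",len(q),q.min(0),q.max(0))
    t=q[q[:,2]>q[:,2].max()-12]
    print(" top edge",len(t),cv2.minAreaRect(t[:,:2].astype(np.float32)))
    c=np.median(q,0); 
    for _ in range(5):
        u,s,vt=np.linalg.svd(q-c,full_matrices=False); d=abs((q-c)@vt[2]); q=q[d<6]; c=q.mean(0)
    print(" plane",len(q),c,vt[2], q.min(0),q.max(0))
p=S.reshape(-1,3); m=(p[:,2]>260)&(p[:,0]>300)&(p[:,0]<760); q=p[m]; print("high",len(q),q.min(0) if len(q) else "",q.max(0) if len(q) else "")
p=P.reshape(-1,3); m=(p[:,2]>260)&(p[:,0]>300)&(p[:,0]<900)&(np.abs(p[:,1])<700); q=p[m]; print("high",len(q),q.min(0) if len(q) else "",q.max(0) if len(q) else "")
```

```text
top 334 [ 497.  -329.1  172.6] [ 545.7 -281.5  254.1]
 grip top 154 [ 527.8 -308.4  248.5] ((526.8138427734375, -309.9534912109375), (35.476661682128906, 25.300029754638672), 50.53792953491211)
 tablet 1228 [ 380.8 -328.   125.1] [ 532.4 -164.2  238.6]
 top edge 376 ((446.5318298339844, -235.8968963623047), (189.21917724609375, 11.479419708251953), 48.72768020629883)
 plane 534 [ 454.5 -244.1  212.9] [ 0.7 -0.6  0.5] [ 383.6 -311.   157.3] [ 513.6 -166.6  238.6]
scene 773 [ 499.8 -323.4  170.2] [ 547.9 -278.8  249.7]
 grip top 120 [ 529.8 -302.6  247.6] ((530.6990966796875, -305.65625), (29.635143280029297, 28.720619201660156), 49.22561264038086)
 tablet 2943 [ 382.6 -323.   125.1] [ 537.3 -159.9  234.2]
 top edge 557 ((446.957275390625, -231.59124755859375), (190.0526580810547, 9.741442680358887), 48.30281448364258)
 plane 2872 [ 461.7 -231.4  185.3] [-0.7  0.6 -0.3] [ 382.6 -323.   125.1] [ 535.1 -159.9  234.2]
high 59545 [ 300.  -918.4  260. ] [760.  486.9 628.8]
high 54496 [ 534.4 -700.   260. ] [900.  407.6 715.8]
```

The top view shows the tablet at (245–305, 208–268), the grip at (309, 208), the honey jar at (271, 175) and the red-lidded jar at (367, 212). In the scene view the grip is at (276, 172) and the screen faces right, towards the robot. The stand's yaw comes out near -41.5°. Next I plan the approach and check the shelf.

```bash
cat >> h.py <<'E'
YAW=np.radians(-41.5); M=np.array([526.,-311.])
def st(x,y,z,M=M,yaw=None):
    yaw=YAW if yaw is None else yaw
    c,s=np.cos(yaw),np.sin(yaw); return np.array([M[0]+c*x-s*y,M[1]+s*x+c*y,z])
def rel(target,Rt=None,o=None):
    o=o or readout.get_obs(); R0=R.from_euler('xyz',o["tcp_rot"]); d=R0.inv().apply(np.array(target)-o["tool_pos"])
    a=(R0.inv()*Rt).as_rotvec() if Rt is not None else np.zeros(3)
    print("shift/80",np.round(d/80,3),"turn/2pi",np.round(a/2/np.pi,4),"tcp",np.round(o["tool_pos"],1))
def down(yaw=None): # tool z down, tool y along +-stand y
    return [R.from_euler('z',(YAW if yaw is None else yaw)+k*np.pi)*R.from_euler('x',np.pi) for k in (0,1)]
E
python3 - <<'E'
from h import *
np.set_printoptions(precision=2,suppress=True)
o=readout.get_obs(); print({k:np.round(v,2) for k,v in o.items()})
for r in down(): rel(st(-145,0,300),r)
rel(st(-145,0,225))
p=np.load("top0.npy").reshape(-1,3); q=p[(p[:,2]>260)&(p[:,0]>400)&(p[:,1]>-450)&(p[:,1]<300)]
for z in range(260,720,60):
    s=q[(q[:,2]>=z)&(q[:,2]<z+60)]
    if len(s)>20: print(z,len(s),s.min(0),s.max(0),"closest to mast",s[np.argmin(np.hypot(*(s[:,:2]-M).T))])
E
```

```text
{'time': np.float64(1.0), 'joint_positions': array([-1.28,  0.34,  1.52, -0.  ,  1.28, -0.15]), 'dq': array([ 0.,  0.,  0., -0., -0., -0.]), 'tau': array([  0.  , -43.11, -24.45,   0.07,   0.05,  -0.  ]), 'tool_pos': array([ 222.14, -475.71,  226.75]), 'tcp_rot': array([3.14, 0.  , 0.44]), 'contact_force': array([-0.1 ,  0.29,  0.16]), 'moment': array([-0.01,  0.03, -0.04]), 'finger_force': np.float64(0.0), 'grip_width': np.float64(91.69)}
shift/80 [ 3.59 -1.92 -0.92] turn/2pi [ 0.   -0.    0.18] tcp [ 222.1 -475.7  226.8]
shift/80 [ 3.59 -1.92 -0.92] turn/2pi [ 0.    0.   -0.32] tcp [ 222.1 -475.7  226.8]
shift/80 [ 3.59 -1.92  0.02] turn/2pi [0. 0. 0.] tcp [ 222.1 -475.7  226.8]
260 822 [ 598.32 -394.71  260.11] [865.48 299.96 319.97] closest to mast [ 842.24 -378.85  311.72]
320 869 [ 597.55 -385.82  320.  ] [858.46 299.88 379.93] closest to mast [ 849.61 -376.69  320.63]
380 1084 [598.13 176.73 380.07] [671.49 299.95 439.98] closest to mast [669.89 177.   436.11]
440 1376 [598.05 164.95 440.04] [677.38 299.99 499.97] closest to mast [674.74 164.95 498.63]
500 19817 [ 534.35 -449.95  500.01] [877.88 295.26 560.  ] closest to mast [ 695.15 -204.35  521.17]
560 5548 [ 618.45 -326.45  560.01] [830.69 267.07 619.98] closest to mast [ 748.03 -217.77  616.77]
620 5043 [ 621.86 -241.97  620.01] [774.42 240.6  679.98] closest to mast [ 748.89 -224.42  654.57]
680 3040 [ 624.71 -119.73  680.03] [714.13 213.05 715.84] closest to mast [ 705.28 -115.15  681.61]
```

{"op": "step_arm", "data": {
  "series": "1 0 0 -0.92 0 0 0; 1 0 0 -0.92 0 0 0; 1 1 -0.5 -0.92 0 0 0; 1 1 -0.5 -0.92 0 0 0; 1 1 -0.5 -0.92 0 0 0"
}}

```text
time: 1.5
tool_pos: [279.8, -402.5, 301.0]
tcp_rot: [3.141, -0.001, 0.441]
contact_force: [0.4, 0.7, -0.3]
grip_width: 56.4
finger_force: 0.0
```

{"op": "step_arm", "data": {
  "series": "1 1 -0.5 0 0 0 0; 1 1 -0.5 0 0 0 0; 1 1 -0.5 0 0 0 0"
}}

```text
time: 1.8
tool_pos: [335.1, -332.9, 300.6]
tcp_rot: [-3.141, -0.001, 0.441]
contact_force: [-0.1, -0.6, -0.6]
grip_width: 32.9
finger_force: 0.0
```

{"op": "step_arm", "data": {
  "series": "1 1 -0.6 0 0 0 0; 1 1 -0.6 0 0 0 0; 1 1 -0.6 0 0 0 0"
}}

```text
time: 2.1
tool_pos: [387.0, -255.8, 300.5]
tcp_rot: [-3.141, -0.001, 0.441]
contact_force: [-0.8, -0.1, 0.0]
grip_width: 8.5
finger_force: 0.0
```

{"op": "step_arm", "data": {
  "series": "1 0.59 -0.3 0 0 0 0.18; 1 0.59 -0.3 0 0 0 0.18; 1 0.59 -0.3 0 0 0 0.18; 1 0.59 -0.3 0 0 0 0.18; 1 0.59 -0.3 0 0 0 0.18; 1 0.59 -0.3 0 0 0 0.18; 1 0.59 -0.3 0 0 0 0.18; 1 0.59 -0.3 0 0 0 0.18; 1 0.59 -0.3 0 0 0 0.18; 1 0.59 -0.3 0 0 0 0.18"
}}

```text
time: 3.1
tool_pos: [417.7, -217.6, 300.2]
tcp_rot: [3.141, -0.0, -0.692]
contact_force: [0.4, -0.1, -0.2]
grip_width: 0.3
finger_force: 0.0
```

```bash
cat > b.py <<'E'
import sys
from h import *
np.set_printoptions(precision=2,suppress=True)
o=readout.get_obs(); print(o["tool_pos"],o["tcp_rot"],o["time"],o["joint_positions"])
c=vision.capture("wrist"); T=ext(c,o); save(c,sys.argv[1]); print(T)
for t in ("grip","panel_hinge","panel_top","stand"):
    for m in models.pinpoint(c,t)[:2]: print(t,round(m["p"],2),np.round(m["position"]),pt(c,m["position"],T)[0], atz(c,m["position"],T,{"grip":225,"panel_hinge":175,"panel_top":234,"stand":0}[t])[0])
np.save("w.npy",cloud(c,T))
E
python3 b.py w1.png; python3 -c "
from h import *
rel(st(-145,0,300),down()[0])"
```

```text
[ 417.72 -217.56  300.22] [ 3.14 -0.   -0.69] 3.1 [-0.64  0.19  1.53 -0.    1.42  1.62]
[[  -0.64   -0.75   -0.19  467.3 ]
 [  -0.77    0.62    0.16 -259.85]
 [   0.      0.25   -0.97  459.22]
 [   0.      0.      0.      1.  ]]
grip 0.84 [271.  18.] [ 522.87 -301.27  250.27] [ 529.59 -306.28  225.  ]
panel_hinge 0.88 [272. 143.] [ 465.36 -253.11  184.56] [ 465.3  -252.87  175.  ]
panel_hinge 0.34 [272. 188.] [ 440.7  -233.08  232.89] [ 433.9  -226.23  175.  ]
panel_top 0.68 [270. 189.] [ 441.36 -231.36  232.55] [ 441.52 -231.54  234.  ]
stand 0.87 [276.  76.] [ 505.75 -291.25  180.9 ] [ 530.74 -311.66    0.  ]
shift/80 [-0.02  -0.012  0.004] turn/2pi [ 0.     -0.      0.0049] tcp [ 418.  -216.7  300.3]
```

View pics/w1.png

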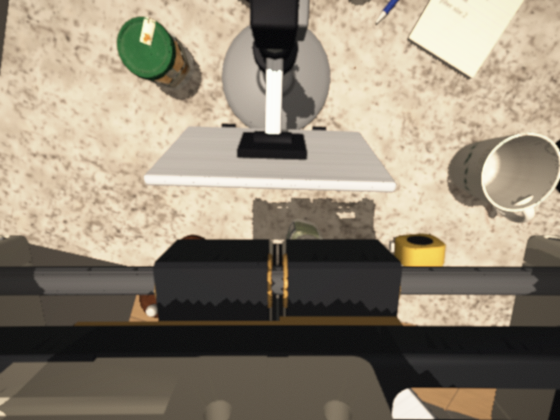

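```bash
cat > t.py <<'E'
from h import *
np.set_printoptions(precision=2,suppress=True)
C=np.load("w.npy"); p=C.reshape(-1,3)
# top face/edge of tablet
m=(np.hypot(p[:,0]-455,p[:,1]+243)<125)&(p[:,2]>222)&(p[:,2]<255)&(np.hypot(p[:,0]-527,p[:,1]+309)>35)
q=p[m]; print("edge",len(q),q.min(0),q.max(0),cv2.minAreaRect(q[:,:2].astype(np.float32)))
m=(np.hypot(p[:,0]-528,p[:,1]+309)<32)&(p[:,2]>242)&(p[:,2]<256)
q=p[m]; print("gripblock top",len(q),q.mean(0),cv2.minAreaRect(q[:,:2].astype(np.float32)))
m=(np.hypot(p[:,0]-455,p[:,1]+243)<125)&(p[:,2]>135)&(p[:,2]<255)&(np.hypot(p[:,0]-527,p[:,1]+309)>60)
q=p[m]; c=np.median(q,0)
for _ in range(8):
    u,s,vt=np.linalg.svd(q-c,full_matrices=False); d=abs((q-c)@vt[2]); q=q[d<5]; c=q.mean(0)
n=vt[2]*np.sign(vt[2][0]); print("plane",len(q),c,n,"back lean",np.arcsin(-n[2]),"yaw",np.degrees(np.arctan2(n[1],n[0])), q.min(0),q.max(0))
E
python3 t.py
```

```text
edge 4233 [ 380.53 -308.58  222.  ] [ 511.32 -161.93  236.25] ((445.7062072753906, -235.70643615722656), (189.3310546875, 12.559185981750488), 48.68458938598633)
gripblock top 1715 [ 522.6  -304.75  248.71] ((522.461181640625, -306.83624267578125), (37.405914306640625, 18.299373626708984), 51.8225212097168)
plane 7480 [ 453.42 -241.33  213.45] [ 0.68 -0.6   0.42] back lean -0.43218042220719616 yaw -41.37087130702614 [ 383.33 -314.    153.01] [ 518.93 -164.68  236.25]
```

```bash
sed -i 's/M=np.array(\[526.,-311.\])/M=np.array([528.,-308.5])/' h.py; python3 -c "
from h import *
rel(st(-145,0,300),down()[0]);rel(st(-145,0,228),down()[0]);rel(st(-92,0,228),down()[0])"
```

```text
shift/80 [-0.02  -0.052  0.004] turn/2pi [ 0.     -0.      0.0049] tcp [ 418.  -216.7  300.3]
shift/80 [-0.021 -0.052  0.904] turn/2pi [ 0.     -0.      0.0049] tcp [ 418.  -216.7  300.3]
shift/80 [ 0.642 -0.032  0.904] turn/2pi [ 0.     -0.      0.0049] tcp [ 418.  -216.7  300.3]
```

{"op": "step_arm", "data": {
  "series": "1 -0.02 -0.05 0.45 0 0 0.005; 1 -0.02 -0.05 0.9 0 0 0.005; 1 -0.02 -0.05 0.9 0 0 0.005; 1 0.1 -0.05 0.9 0 0 0.005; 1 0.2 -0.045 0.9 0 0 0.005; 1 0.3 -0.04 0.9 0 0 0.005; 1 0.4 -0.04 0.9 0 0 0.005; 1 0.5 -0.035 0.9 0 0 0.005; 1 0.57 -0.03 0.9 0 0 0.005; 1 0.64 -0.03 0.9 0 0 0.005; 1 0.64 -0.03 0.9 0 0 0.005; 1 0.64 -0.03 0.9 0 0 0.005"
}}

```text
time: 4.55
tool_pos: [459.2, -247.7, 228.1]
tcp_rot: [3.141, -0.001, -0.726]
contact_force: [-0.1, 0.3, -0.1]
grip_width: 0.3
finger_force: 0.0
```

```bash
cat > s.py <<'E'
import sys
from h import *
np.set_printoptions(precision=3,suppress=True)
ax=st(1,0,0)-st(0,0,0)
for n in sys.argv[2:]:
    o=readout.get_obs(); c=vision.capture(n); T=ext(c,o); save(c,n+sys.argv[1]+".png"); p=cloud(c,T).reshape(-1,3)
    np.save(n+sys.argv[1]+".npy",p)
    d=p-np.array([*M,0]); X=d@ax; Y=d@(st(0,1,0)-st(0,0,0)); Z=d[:,2]
    if n=="top" or n=="wrist": pass
    m=(abs(Y)<92)&(abs(Y)>32)&(X>-140)&(X<-20)&(Z>118)&(Z<300)
    q=np.c_[X,Z][m]
    if len(q)<50: print(n,"few");continue
    # RANSAC line in x-z
    best=None;rng=np.random.default_rng(0)
    for _ in range(600):
        a,b=q[rng.choice(len(q),2,replace=False)]; t=b-a
        if np.hypot(*t)<35: continue
        t/=np.hypot(*t); dd=abs((q-a)@[-t[1],t[0]]); k=(dd<2.5).sum()
        if best is None or k>best[0]: best=(k,dd<2.5)
    w=q[best[1]]; cc=w.mean(0); v=np.linalg.svd(w-cc,full_matrices=False)[2][0]; v*=np.sign(v[1])
    lean=np.arctan2(v[0],v[1]); 
    off=(cc-[-80,175])@[np.cos(lean),-np.sin(lean)]
    print(n,len(q),best[0],"lean",lean,np.degrees(lean),"offset ahead of hinge (screen -17, back -8):",off,"x,z range",w.min(0),w.max(0))
    for t in ("panel_top",):
        for k in models.pinpoint(c,t)[:1]: print(t,k["p"],pt(c,k["position"],T)[0])
print(o["time"],o["tool_pos"],o["contact_force"])
E
python3 s.py 2 scene top
```

```text
scene 3474 3193 lean 0.30474693725251023 17.46071332410696 offset ahead of hinge (screen -17, back -8): -16.64740142104232 x,z range [-117.323  118.231] [-57.901 299.307]
panel_top 0.71 [ 468.832 -232.153  254.604]
top 323 298 lean 0.306933007494822 17.585965922710564 offset ahead of hinge (screen -17, back -8): -16.84074361766496 x,z range [-117.879  118.007] [-74.648 245.431]
4.65 [ 458.971 -247.521  228.088] [ 0.173 -0.268 -0.272]
```

View pics/scene2.png

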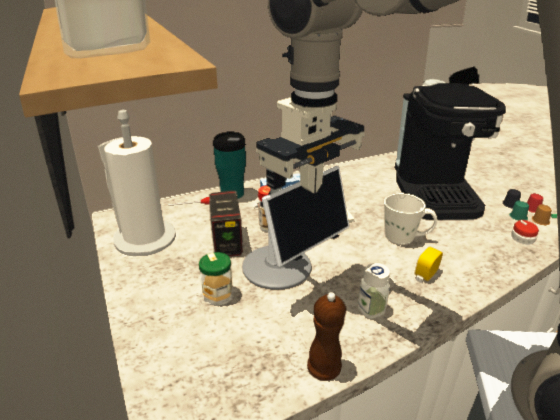

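{"op": "step_arm", "data": {
  "series": "1 0.03 0 0 0 0 0; 1 0.06 0 0 0 0 0; 1 0.089 0 0 0 0 0; 1 0.089 0 0 0 0 0; 1 0.089 0 0 0 0 0"
}}

```text
time: 5.25
tool_pos: [464.3, -252.1, 228.2]
tcp_rot: [3.142, 0.0, -0.726]
contact_force: [-0.8, 0.5, -0.3]
grip_width: 0.4
finger_force: 0.7
```

```bash
python3 s.py 3 scene top
```

```text
scene 3661 3341 lean 0.41490071081001767 23.772059646391902 offset ahead of hinge (screen -17, back -8): -16.593813899601095 x,z range [-124.57   119.693] [-66.475 241.062]
panel_top 0.8 [ 471.842 -234.85   256.946]
top 621 569 lean 0.41605372996628737 23.83812277774389 offset ahead of hinge (screen -17, back -8): -16.813696142739374 x,z range [-123.955  120.15 ] [-66.429 244.011]
5.35 [ 464.3   -252.145  228.293] [-1.816  1.121  0.378]
```

{"op": "step_arm", "data": {
  "series": "1 0.018 0 0 0 0 0; 1 0.018 0 0 0 0 0; 1 0.018 0 0 0 0 0; 1 -0.3 0 0 0 0 0; 1 -0.5 0 -0.5 0 0 0; -1 -0.5 0 -0.9 0 0 0; -1 -0.5 0 -0.9 0 0 0; -1 -0.5 0 -0.9 0 0 0"
}}

```text
time: 6.25
tool_pos: [434.9, -226.1, 301.1]
tcp_rot: [-3.141, -0.003, -0.726]
contact_force: [0.1, 0.1, 0.0]
grip_width: 19.7
finger_force: 0.0
```

```bash
python3 s.py 4 scene top
```

```text
scene 3553 3384 lean 0.43553863225796136 24.954525443281597 offset ahead of hinge (screen -17, back -8): -16.546263908074565 x,z range [-125.333  119.871] [-65.337 240.694]
panel_top 0.73 [ 502.51  -682.585   24.054]
top 294 245 lean 0.43991540115158434 25.205295828790337 offset ahead of hinge (screen -17, back -8): -16.595987391628004 x,z range [-120.496  125.857] [-63.328 242.831]
6.35 [ 434.222 -225.619  299.451] [ 0.216 -0.791 -0.412]
```

{"op": "step_arm", "data": {
  "series": "-1 0.5 0 -0.1 0 0 0; -1 1 0 -0.1 0 0 0; -1 1 0 -0.1 0 0 0; -1 1 0 -0.1 0 0 0; -1 1 0 -0.1 0 0 0"
}}

```text
time: 6.95
tool_pos: [493.7, -278.2, 307.8]
tcp_rot: [3.141, 0.001, -0.725]
contact_force: [-0.3, 0.6, 0.0]
grip_width: 76.1
finger_force: 0.0
```

```bash
python3 b.py w5.png
python3 - <<'E'
from h import *
np.set_printoptions(precision=2,suppress=True)
p=np.load("w.npy").reshape(-1,3); d=p-np.array([*M,0]); X=d@(st(1,0,0)-st(0,0,0)); Y=d@(st(0,1,0)-st(0,0,0)); Z=d[:,2]
m=(abs(X)<35)&(abs(Y)<35)&(Z>243)&(Z<262)
print(m.sum(),[np.percentile(a[m],[1,5,50,95,99]) for a in (X,Y,Z)])
m=(abs(X)<35)&(abs(Y)<35)&(Z>190)&(Z<241)
print(m.sum(),[np.percentile(a[m],[1,5,50,95,99]) for a in (X,Y,Z)])
E
```

```text
[ 493.69 -278.16  307.76] [ 3.14  0.   -0.73] 6.95 [-0.65  0.38  1.25 -0.    1.52  1.65]
[[  -0.66   -0.72   -0.19  541.98]
 [  -0.75    0.64    0.17 -322.32]
 [   0.      0.25   -0.97  466.67]
 [   0.      0.      0.      1.  ]]
grip 0.75 [273. 163.] [ 530.25 -307.77  250.23] [ 528.89 -306.07  225.  ]
panel_hinge 0.96 [272. 242.] [ 483.04 -265.08  236.84] [ 467.18 -249.68  175.  ]
panel_hinge 0.51 [274. 165.] [ 528.8  -307.42  250.28] [ 524.21 -302.23  175.  ]
panel_top 0.76 [275. 249.] [ 478.16 -263.87  240.82] [ 476.24 -262.11  234.  ]
stand 0.94 [275. 147.] [ 537.29 -316.19  247.31] [ 532.01 -309.29    0.  ]
stand 0.69 [277. 242.] [ 480.78 -267.89  238.28] [ 416.92 -211.11    0.  ]
1526 [array([-13.34, -11.75,  -0.21,  10.88,  12.13]), array([-14.68, -13.15,   0.32,  13.25,  14.64]), array([246.34, 247.78, 249.87, 251.09, 251.55])]
71 [array([-7.98, -5.15,  8.23, 12.21, 12.22]), array([-21.77, -21.69, -16.53,   9.37,  11.59]), array([220.21, 223.33, 228.2 , 240.93, 240.99])]
```

View pics/w5.png

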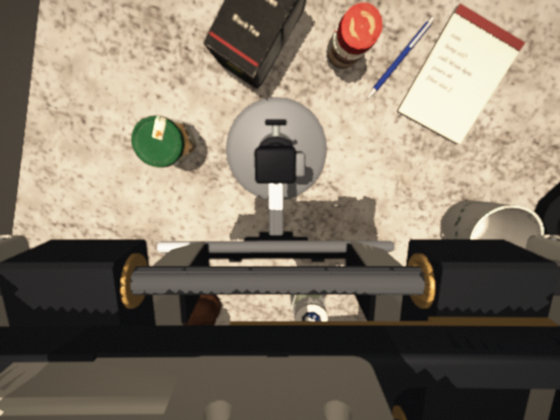

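```bash
python3 -c "
from h import *
rel(st(-0.5,-0.5,206),down()[0])"
```

```text
shift/80 [0.562 0.006 1.287] turn/2pi [-0.     -0.0001 -0.0002] tcp [ 493.9 -278.3  308.9]
```

{"op": "step_arm", "data": {
  "series": "-1 0.3 0.006 0 0 0 0; -1 0.562 0.006 0 0 0 0; -1 0.562 0.006 0 0 0 0; -1 0.562 0.006 0.3 0 0 0; -1 0.562 0.006 0.6 0 0 0; -1 0.562 0.006 0.6 0 0 0; -1 0.562 0.006 0.6 0 0 0"
}}

```text
time: 7.9
tool_pos: [527.2, -308.5, 261.1]
tcp_rot: [3.142, 0.0, -0.726]
contact_force: [0.5, -1.2, 0.3]
grip_width: 91.4
finger_force: 0.0
```

```bash
python3 -c "
from h import *
rel(st(-0.5,-0.5,206),down()[0])"
```

```text
shift/80 [ 0.001 -0.     0.688] turn/2pi [ 0.      0.     -0.0002] tcp [ 527.2 -308.5  261.1]
```

{"op": "step_arm", "data": {
  "series": "-1 0 0 0.25 0 0 0; -1 0 0 0.5 0 0 0; -1 0 0 0.688 0 0 0; -1 0 0 0.688 0 0 0; 1 0 0 0.688 0 0 0; 1 0 0 0.688 0 0 0; 1 0 0 0.688 0 0 0; 1 0 0 0.688 0 0 0; 1 0 0 0.688 0 0 0; 1 0 0 0.688 0 0 0; 1 0 0 0.688 0 0 0; 1 0 0 0.688 0 0 0; 1 0 0 0.688 0 0 0; 1 0 0 0.688 0 0 0; 1 0 0 0.688 0 0 0"
}}

```text
time: 9.4
tool_pos: [528.7, -307.6, 205.3]
tcp_rot: [-3.139, -0.0, -0.725]
contact_force: [5.7, 4.5, -0.0]
grip_width: 30.8
finger_force: 30.0
```

{"op": "step_arm", "data": {
  "series": "1 0 -0.02 0 0 0 0; 1 0 -0.02 0 0 0 0; 1 0 -0.02 -0.05 0 0 0; 1 0 -0.02 -0.12 0 0 0; 1 0 -0.02 -0.2 0 0 0; 1 0 -0.02 -0.3 0 0 0; 1 0 -0.02 -0.4 0 0 0; 1 0 -0.02 -0.5 0 0 0; 1 0 -0.02 -0.6 0 0 0; 1 0 -0.02 -0.7 0 0 0; 1 0 -0.02 -0.8 0 0 0; 1 0 -0.02 -0.9 0 0 0; 1 0 -0.02 -0.95 0 0 0; 1 0 -0.02 -1 0 0 0; 1 0 -0.02 -1 0 0 0"
}}

```text
time: 10.9
tool_pos: [528.6, -307.6, 286.0]
tcp_rot: [-3.141, -0.001, -0.725]
contact_force: [4.1, 1.3, -3.8]
grip_width: 30.6
finger_force: 30.0
```

{"op": "step_arm", "data": {
  "series": "1 0 0 -0.04 0 0 0; 1 0 0 -0.08 0 0 0; 1 0 0 -0.11 0 0 0; 1 0 0 -0.125 0 0 0; 1 0 0 -0.125 0 0 0; 1 0 0 -0.125 0 0 0; 1 0 0 -0.125 0 0 0"
}}

```text
time: 11.6
tool_pos: [528.6, -307.6, 295.4]
tcp_rot: [-3.141, -0.0, -0.725]
contact_force: [4.9, 1.5, -4.7]
grip_width: 30.3
finger_force: 30.0
```

```bash
sed -i 's/\[-80,175\]/[-80,265]/; s/Z>118)&(Z<300)/Z>205)\&(Z<345)/' s.py; python3 s.py 6 scene top
python3 - <<'E'
from h import *
for n in ("scene",):
    p=np.load("scene6.npy"); print(len(p))
for i in range(3):
    o=readout.get_obs(); print(o["tool_pos"],o["contact_force"],o["grip_width"]); vision.capture("top")
E
```

```text
scene 3952 3828 lean 0.43702050970883927 25.039430766972508 offset ahead of hinge (screen -17, back -8): -16.74725206510176 x,z range [-126.147  210.273] [-65.291 331.017]
panel_top 0.66 [ 479.484 -261.754  328.682]
top 1337 1182 lean 0.44051082081079873 25.23941086230244 offset ahead of hinge (screen -17, back -8): -16.915273399287866 x,z range [-126.649  211.893] [-64.023 334.279]
panel_top 0.63 [ 476.342 -263.866  327.628]
11.7 [ 528.624 -307.564  295.426] [ 3.93   1.814 -4.909]
235200
[ 528.60753037 -307.55364088  295.41382693] [ 4.00230126  2.06243117 -4.14343868] 30.489156094672925
[ 528.63981937 -307.54086569  295.4316664 ] [ 4.31568249  1.87175119 -4.49382109] 30.44517911196423
[ 528.61539917 -307.55492762  295.45074398] [ 4.10540417  1.96212517 -5.38464217] 30.55463352704134
```

View pics/scene6.png

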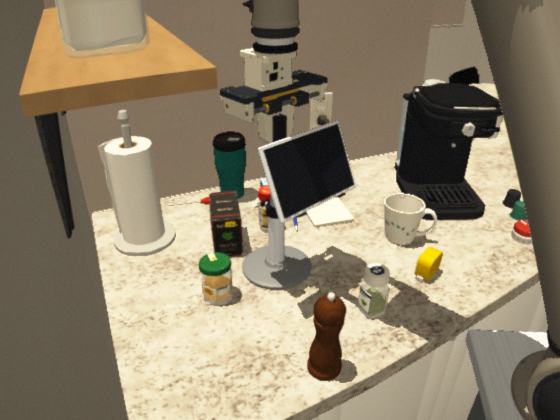

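The view shows the mast up, with the tablet at (308, 170) leaning 25° and the bystanders unmoved. I'll nudge up gently until the hard end shows in the force.

{"op": "step_arm", "data": {
  "series": "1 0 0 -0.005 0 0 0; 1 0 0 -0.01 0 0 0; 1 0 0 -0.01 0 0 0; 1 0 0 -0.01 0 0 0"
}}

```text
time: 12.35
tool_pos: [528.6, -307.5, 295.8]
tcp_rot: [-3.141, 0.0, -0.726]
contact_force: [4.8, 2.4, -6.7]
grip_width: 30.7
finger_force: 30.0
```

{"op": "step_arm", "data": {
  "series": "1 0 0 -0.008 0 0 0; 1 0 0 -0.008 0 0 0; 1 0 0 -0.008 0 0 0"
}}

```text
time: 12.65
tool_pos: [528.6, -307.5, 295.8]
tcp_rot: [-3.142, 0.001, -0.726]
contact_force: [4.6, 1.2, -10.1]
grip_width: 30.7
finger_force: 30.0
```

The height stays at 295.8 while the force rises, so the mast is against its hard end, with the button in. I'm handing it in.

```bash
python3 -c "
from plant import order
print(order.close_job())"
```

```text
the job is handed in; nothing more can be done
None
```

The tablet leans back 25°, the mast is up against its end stop at the second stop, the hand still holds the grip with the button squeezed in, no bystander was seen to move, and the job is handed in.

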